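Press a row of soaps into the packing pen with a straightedge

ROBOT

A 6-joint arm with a two-finger parallel gripper is mounted at the origin on a cart in front of the work surface, level with it; the furniture and walls round the work are solid. World frame = base frame: x ahead of the robot, y to its left, z up, the work surface at z = 0. Lengths are in mm, angles in rad, forces in N, time in s.
With the tool pointing down it reaches from about 275 to 1000 mm from the base axis. Payload 8.4 kg.
Tool frame: the origin (TCP) lies midway between the tips of the shut fingers; the grasp point (between the pads) lies 19 mm behind it; z points along the fingers, x is the direction in which the jaws open and shut, and the axes are right-handed (so a half turn about z gives the same grasp; the last joint's range is limited). The gripper opens to 85 mm and grips with 20 to 120 N. Pads are 22 mm wide; open, the fingers measure 114 mm over their backs; the gripper's body (76 mm by 85 mm) begins 54 mm behind the grasp point. The pads swing forward as they close: fully open they stand 13 mm farther back than shut.
Start: joints at [1.208, 0.353, 1.633, -0, 1.155, -0.002], TCP at [220.638, 584.762, 231.281] pointing down, gripper open.
Joint ranges: [-2.63, 2.63], [-0.92, 2.1], [0.06, 2.66], [-1.3, 4.44], [0, 2.69], [-3.02, 3.02]. Speed limits (rad/s): [2.22, 2.22, 2.79, 3.14, 3.14, 3.14].

INTERFACE

Orientations are given as [roll, pitch, yaw] about the fixed x, y, z axes, in that order (R = Rz(yaw) Ry(pitch) Rx(roll)).
In Python, from rig import sense, grab_frame, camera_model, job gives the robot as it stands.
- The arm moves only by the tool arm_command, never from a script. Its argument "plan" is a list of rows, each an object with "translation": the shift along the tool's x, y, z in cm, a list of three; "twist": the turn about the tool's z in rad; "gripper": the opening, from 0 (shut) to 1 (fully open). A call has exactly 5 rows; each row is the pose to reach, as a shift and turn from the pose measured when the call began, along the tool's axes at that moment; what a row does not reach only later rows make up. A row lasts 1/12 s, in which the tool goes at most 41.7 mm and 7.16 degrees, less where a joint would pass 70% of its speed; a pose out of reach is approached as far as the arm can. A call with a gripper value outside its range is refused whole. The fingers move at their own pace and stop on an object; "squeeze" is the grip in N (left out, the last holds). Time passes only in rows, so rows that repeat a pose let the fingers close, or fill a call up. It gives the time, the measured TCP pose, the force and the opening at its end, in the units of the state.
- sense(): the state, without advancing time (a new reading comes with each control period).
- grab_frame(name): name is "scene" or "top" or "wrist"; returns the picture (400x640x3 uint8, blue, green, red); there is no depth.
- camera_model(name): a dict with "fx", "fy", "cx", "cy" (pixels), "pose" (4x4, takes a point from camera to world coordinates). Camera axes: x right, y down, z forward; pixel columns grow to the right and rows downward; lengths in mm; the calibration is good to about 2 mm. A picture is of the moment at which its call begins: read the wrist's pose just before it. camera_model takes no time and is no camera call; for the wrist camera it gives the pose at the moment of the call.
- job.sign_off(): hands the job in, once; it reports no verdict.
The state is a dict: "clock": time; "qpos": joint angles; "qvel": joint speeds; "joint_efforts": joint torques, N m; "eef_pos": TCP position; "tcp_rot": TCP orientation; "contact_force": force on the tool from outside, world axes, zero at the start; "wrist_torque": the same for the moment, N m; "opening": opening from 0.0 (shut) to 1.0 (fully open).
Only numpy, scipy, OpenCV 4.12 (cv2) and the standard library are available. Lean on these libraries where they do the work, as an engineer would, in place of code of your own. Each camera call takes 0.05 s, during which the arm holds its last target.

TASK

Pick up the straightedge by its wooden handle and use it to sweep the three grey-mauve rose soaps in front of the packing pen together, first into one line against its flat face and then as one group straight into the pen. Keep the row pressed against the felt end stop for a moment with a gentle push of about 10 N (the fresh soaps dent at twice that, so feel for it). Then set the straightedge back upright and squarely on its cork mat, keeping the gripper off the soaps and the pen throughout and leaving the other things on the table where they are.

Things in the scene. Friction and masses are not known exactly. Their poses are not given: they have to be found in the camera images.
- straightedge: L-section aluminium straightedge, 220 mm long (x), 280 g, upright on its 40 mm deep foot. Origin: centre of the underside, z up. Push face: plane y = -20 mm, facing -y, 46 mm high, 8 mm thick; foot 4 mm thick behind it to y = +20. Dark wooden handle on top, 100 mm long, y -20 to +2, z 44 to 86 mm: pinch across its thickness from above at x 0, y -9 mm
- mat: fixed cork mat 280 x 120 mm, 3 mm thick, the straightedge's place; origin at the centre of its underside, x along its length, z up. The straightedge starts on it, its push face towards the soaps and the pen
- pen: fixed floorless plywood pen, open at +y; origin on the table, x along its felt end stop, y out of the mouth, z up. Walls 30 mm high, inner faces x = -125, +125 mm, ending at y = +35; back at y = -62. The stop (246 mm wide, 29 high) is clamped with its felt plane anywhere from y = 0 to -20 mm, where is not reported: feel for it. Its stiff springs give about 1 mm per 5 N (5 mm at most)
- soap_a: one of three loose grey-mauve rose-shaped soaps (roughly round, 66 to 69 mm across, 34 mm high, about 85 g). Origin: centre of the underside, z up. They start scattered before the pen's mouth, centres 100 to 170 mm from the pen's origin along y and about 79 mm apart across the mouth, at any yaw, in any order
- soap_b: one of three loose grey-mauve rose-shaped soaps (roughly round, 66 to 69 mm across, 34 mm high, about 85 g). Origin: centre of the underside, z up. They start scattered before the pen's mouth, centres 100 to 170 mm from the pen's origin along y and about 79 mm apart across the mouth, at any yaw, in any order
- soap_c: one of three loose grey-mauve rose-shaped soaps (roughly round, 66 to 69 mm across, 34 mm high, about 85 g). Origin: centre of the underside, z up. They start scattered before the pen's mouth, centres 100 to 170 mm from the pen's origin along y and about 79 mm apart across the mouth, at any yaw, in any order
- olive_soap: bystander: olive flower-shaped soap, 75 mm across, 35 mm high; origin at the centre of the underside
- black_soap: bystander: black rose-shaped soap, 69 mm across, 34 mm high; origin at the centre of the underside
- timer: bystander: round white dial timer with a red grip, 61 mm across, 42 mm high; origin at the centre of the underside
Mind the look-alikes: they are no part of the job. What is shaped like the soap_c but turquoise is not meant.

How it is judged (in metres and radians):
On the way, in this order (a step that is already met when the one before it is completed fails the run):
1. the three soaps stand in one line against the straightedge's push face (centres within 42 mm of it) while all are still more than 55 mm (centre, along y) from the pen's origin (y of soap_a in the frame of straightedge between -0.062 and -0.045 m and y of each of soap_a, soap_b, soap_c in the frame of pen above 0.055 m and y of soap_b in the frame of straightedge between -0.062 and -0.045 m and y of soap_c in the frame of straightedge between -0.062 and -0.045 m), for 0.1 s.
2. all three soaps are in the pen, still lined up against the straightedge, which lies along the felt (within 0.08 rad), and the pen feels a steady push of more than 6 N (x of soap_a in the frame of pen between -0.1 and 0.1 m and y of soap_a in the frame of pen between 0.005 and 0.043 m and angle between each of soap_a, soap_b, soap_c's own z axis and vertical below 0.15 rad and x of soap_b in the frame of pen between -0.1 and 0.1 m and y of soap_b in the frame of pen between 0.005 and 0.043 m and x of soap_c in the frame of pen between -0.1 and 0.1 m and y of soap_c in the frame of pen between 0.005 and 0.043 m and y of soap_a in the frame of straightedge between -0.062 and -0.045 m and y of soap_b in the frame of straightedge between -0.062 and -0.045 m and y of soap_c in the frame of straightedge between -0.062 and -0.045 m and contact force between pen and anything else above 6 N and angle between the x axis of straightedge and the x axis of pen, either way round below 0.08 rad), for 0.4 s.
At the end, for the whole second after the job is handed in: each grey-mauve soap at rest, flat in the pen, centre 5 to 43 mm from the pen's origin along y and within 100 mm of the middle line; straightedge upright and at rest on the mat, centre within 35 mm (along) and 40 mm (across) of the mat's, turned at most 0.2 rad to it (x of soap_a in the frame of pen between -0.1 and 0.1 m and y of soap_a in the frame of pen between 0.005 and 0.043 m and angle between each of soap_a, soap_b, soap_c's own z axis and vertical below 0.15 rad and x of soap_b in the frame of pen between -0.1 and 0.1 m and y of soap_b in the frame of pen between 0.005 and 0.043 m and x of soap_c in the frame of pen between -0.1 and 0.1 m and y of soap_c in the frame of pen between 0.005 and 0.043 m and linear speed of each of soap_a, soap_b, soap_c, straightedge below 0.01 m/s and x of straightedge in the frame of mat between -0.035 and 0.035 m and y of straightedge in the frame of mat between -0.04 and 0.04 m and angle between the x axis of straightedge and the x axis of mat, either way round below 0.2 rad and angle between straightedge's own z axis and vertical below 0.05 rad and height (world z) of straightedge below 0.007 m); the robot touches nothing.
It fails at once if the pen (its end stop) is pressed with more than 20 N (contact force between pen and anything else above 20 N).
It fails at once if the robot itself touches a grey-mauve soap or the pen (contact force between any of the fingers, the arm and soap_a above 0.5 N or contact force between any of the fingers, the arm and soap_b above 0.5 N or contact force between any of the fingers, the arm and soap_c above 0.5 N or contact force between any of the fingers, the arm and pen above 0.5 N).
It fails at once if a bystander (olive soap, black soap, timer) is moved more than 15 mm (distance of any of olive_soap, black_soap, timer from where it was at the start of the episode above 0.015 m).
It also fails if it takes over 72 s, if anything falls off the work surface, if the arm or the gripper's body presses on something with over 40 N, if the wrist force passes 120 N, or if a joint passes its speed limit or range.

## Working session

There is one attempt and no reset: what is moved stays moved. The work goes in short steps, Python scripts to look and compute and a tool call to move; the robot and the scene stay as the last step left them, time stands still between calls to the robot, and variables do not carry over. Pictures are saved under pics/ and viewed, and the job is handed in when it is done.

Besides the shell and the picture viewer there is one more tool, called after "Request:" as a command line: name --argument value ..., lists and objects as JSON in quotes. arm_command: Moves the arm, as the interface text tells. Its arguments: {"type":"object","properties":{"plan":{"type":"array","items":{"type":"object","properties":{"translation":{"type":"array","items":{"type":"number"}},"twist":{"type":"number"},"gripper":{"type":"number"}}}},"squeeze":{"type":"number"}},"required":["plan"]}

```bash
ls; mkdir -p pics; python3 - <<'E'
from rig import sense, grab_frame, camera_model
import cv2
s=sense();print(s)
for n in ("scene","top","wrist"):
    m=camera_model(n);print(n,m)
    cv2.imwrite(f"pics/{n}0.png",grab_frame(n))
E
```

```text
pics
{'clock': 0.0, 'qpos': array([ 1.20761991e+00,  3.53643257e-01,  1.63414786e+00,  1.02536782e-05,
        1.15521312e+00, -2.39161253e-03]), 'qvel': array([ 4.29610535e-05, -2.16572935e-03,  1.93278762e-03,  1.21675501e-03,
       -2.24600047e-03, -3.74901188e-04]), 'joint_efforts': array([ 4.55998861e-04, -6.05255485e+01, -3.42073417e+01,  1.45182707e-04,
        9.42239247e-03, -4.64946515e-05]), 'eef_pos': array([220.44891779, 584.30884398, 230.55887231]), 'tcp_rot': array([-3.14157990e+00,  1.41155297e-03,  1.21000739e+00]), 'contact_force': array([0.35938639, 0.8038866 , 0.71180767]), 'wrist_torque': array([-0.02828198,  0.00538639, -0.03193402]), 'opening': 1.0047968515501429}
scene {'fx': 513.3699594656243, 'fy': 513.3699594656243, 'cx': 322.230260407447, 'cy': 202.86852417840376, 'pose': array([[-8.61648464e-01, -1.91711258e-01,  4.69902882e-01,
        -1.50649237e+02],
       [-5.06823802e-01,  3.73030034e-01, -7.77160362e-01,
         1.31640530e+03],
       [-2.62974973e-02, -9.07796997e-01, -4.18584584e-01,
         6.37787809e+02],
       [ 0.00000000e+00,  0.00000
[... 271 characters left out ...]
8765e-01, -1.50582400e-03, -3.06591087e-02,
         2.36050728e+02],
       [ 3.06141644e-02, -1.21815171e-01, -9.92080560e-01,
         1.00361707e+03],
       [ 0.00000000e+00,  0.00000000e+00,  0.00000000e+00,
         1.00000000e+00]])}
wrist {'fx': 322.92339370997433, 'fy': 322.92339370997433, 'cx': 318.9451553686141, 'cy': 202.4932708870861, 'pose': array([[ 3.53781642e-01,  8.84542773e-01,  3.04010908e-01,
         1.43428580e+02],
       [ 9.35326701e-01, -3.34021141e-01, -1.16592623e-01,
         6.12592327e+02],
       [-1.58509215e-03,  3.25597849e-01, -9.45507022e-01,
         3.73627786e+02],
       [ 0.00000000e+00,  0.00000000e+00,  0.00000000e+00,
         1.00000000e+00]])}
```

View pics/scene0.png

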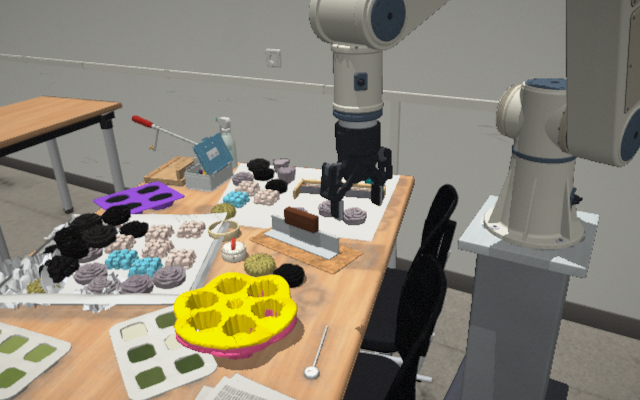

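View pics/top0.png

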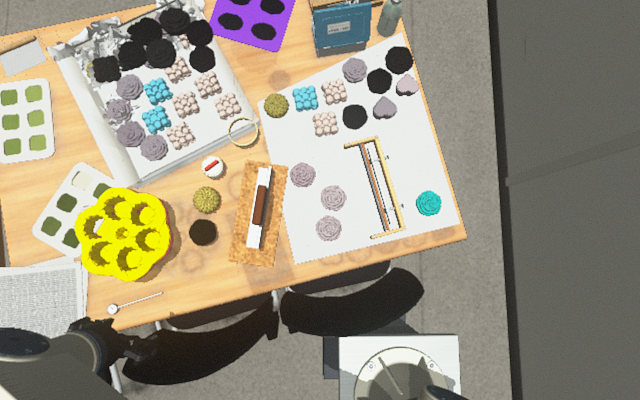

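View pics/wrist0.png

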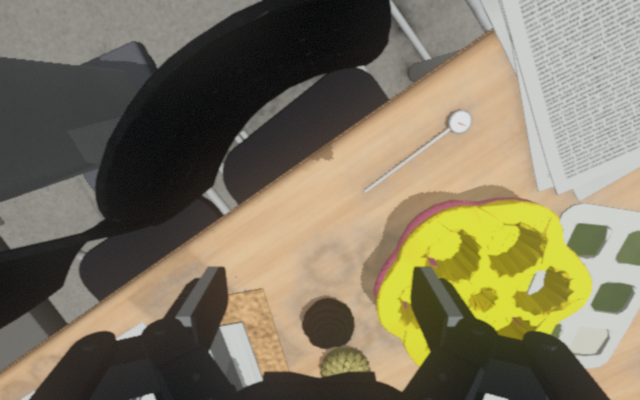

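The top view shows these grey-mauve candidates: (303,175), (334,197) and (329,228) in front of the pen mouth. There is also a loose one at (355,69), several in the tray at about (130,88)–(153,147), and the turquoise one at (428,203). The three in front of the pen are the ones meant. I'll confirm them in an enlarged crop.

```bash
python3 - <<'E'
import cv2
i=cv2.imread("pics/top0.png")[120:260,180:460]
cv2.imwrite("pics/topcrop.png",cv2.resize(i,None,fx=2.85,fy=2.85,interpolation=cv2.INTER_CUBIC))
E
```

```text
(no output)
```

View pics/topcrop.png

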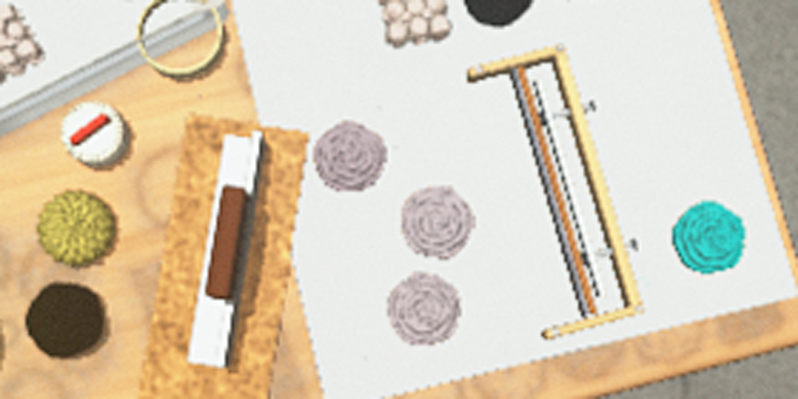

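The crop confirms them: three grey-mauve roses at crop positions (350,156), (437,222) and (424,308), with the pen mouth facing them. The turquoise one is behind the pen. Next I'll measure.

```bash
cat > h.py <<'E'
import cv2, numpy as np
from rig import sense, grab_frame, camera_model
def ray(m,u,v):
    d=np.array([(u-m['cx'])/m['fx'],(v-m['cy'])/m['fy'],1]); P=m['pose']
    return P[:3,3],P[:3,:3]@d
def onz(m,u,v,z):
    o,d=ray(m,u,v); return o+d*(z-o[2])/d[2]
def tri(rs):
    A=np.zeros((3,3));b=np.zeros(3)
    for o,d in rs:
        d=d/np.linalg.norm(d);M=np.eye(3)-np.outer(d,d);A+=M;b+=M@o
    p=np.linalg.solve(A,b)
    return p,[np.linalg.norm(np.cross(d/np.linalg.norm(d),p-o)) for o,d in rs]
def comps(mask,amin=30):
    n,l,s,c=cv2.connectedComponentsWithStats(mask.astype(np.uint8))
    return [(i,s[i],c[i],l==i) for i in range(1,n) if s[i][4]>=amin]
E
python3 - <<'E'
from h import *
np.set_printoptions(precision=1,suppress=True)
m=camera_model("top");i=cv2.imread("pics/top0.png");h=cv2.cvtColor(i,cv2.COLOR_BGR2HSV).astype(int)
H,S,V=h[...,0],h[...,1],h[...,2]
ms=camera_model("scene");j=cv2.imread("pics/scene0.png")
print([h[y,x] for x,y in((303,175),(334,197),(329,228),(262,205),(345,150),(375,190))])
mask=((S>15)&(S<80)&((H>150)|(H<12))&(V>60)&(V<215)); mask[:,:280]=0;mask[:160]=0;mask[250:]=0;mask[:,350:]=0
mask=cv2.morphologyEx(mask.astype(np.uint8),cv2.MORPH_CLOSE,np.ones((3,3)))
for _,s,c,_m in comps(mask,150): 
    print('soap',s,c,onz(m,*c,20))
def handle(img,x0,x1,y0,y1):
    hh=cv2.cvtColor(img,cv2.COLOR_BGR2HSV).astype(int)
    mk=((hh[...,0]<12)|(hh[...,0]>174))&(hh[...,1]>90)&(hh[...,2]<150)
    z=np.zeros_like(mk);z[y0:y1,x0:x1]=mk[y0:y1,x0:x1]
    return max(comps(z,20),key=lambda t:t[1][4])
t=handle(i,245,285,170,240);print('handle top',t[1],t[2]); 
r=cv2.minAreaRect(np.argwhere(t[3])[:,::-1].astype(np.float32));print(r,cv2.boxPoints(r))
for p in cv2.boxPoints(r): print(onz(m,*p,86))
t2=handle(j,270,330,200,240);print('handle scene',t2[1],t2[2])
for z in (60,86): print(onz(m,*t[2],z))
print(tri([ray(m,*t[2]),ray(ms,*t2[2])]))
for p in ((472,75),(560,50),(634,306),(548,333)):
    q=(p[0]/2.85+180,p[1]/2.85+120); print('pen',onz(m,*q,30))
for p in ((193,117),(307,133),):
    q=(p[0]/2.85+180,p[1]/2.85+120); print('mat',onz(m,*q,3))
ck=(H>8)&(H<20)&(S>120)&(V>120);ck[:,:225]=0;ck[:,292:]=0;ck[:155]=0;ck[270:]=0
cv2.imwrite("pics/ck.png",ck.astype(np.uint8)*255)
sc=cv2.resize(j[140:280,220:420],None,fx=4,fy=4,interpolation=cv2.INTER_CUBIC);cv2.imwrite("pics/scrop.png",sc)
tc=cv2.resize(i[150:270,220:410],None,fx=4.2,fy=4.2,interpolation=cv2.INTER_CUBIC);cv2.imwrite("pics/tcrop.png",tc)
E
```

```text
[array([173,  18, 172]), array([175,  16, 204]), array([  0,  17, 191]), array([  9, 122, 113]), array([ 70,   3, 242]), array([ 13, 115, 160])]
soap [290 163  25  24 464] [302.1 174.8] [578.2 257.2  20. ]
soap [321 186  25  25 481] [332.6 197.7] [515.5 174.5  20. ]
soap [316 216  25  25 487] [328.3 228.3] [433.  186.7  20. ]
handle top [252 186  14  39 303] [258.8 204.9]
((259.25677490234375, 204.95945739746094), (9.370742797851562, 38.63376235961914), 9.462321281433105) [[251.5 223.2]
 [257.8 185.1]
 [267.1 186.7]
 [260.7 224.8]]
[442.1 380.9  86. ]
[538. 367.  86.]
[534.2 343.8  86. ]
[438.2 358.   86. ]
handle scene [284 207  34  26 514] [300.9 219.1]
[491.  367.3  60. ]
[488.  363.7  86. ]
(array([489.1, 365.6,  67.7]), [np.float64(1.1658405140556742), np.float64(1.165840514055668)])
pen [655.6 138.8  30. ]
pen [680.8  53.8  30. ]
pen [434.7 -10.7  30. ]
pen [409.7  70.6  30. ]
mat [619.6 407.8   3. ]
mat [604.3 297.4   3. ]
```

View pics/scrop.png

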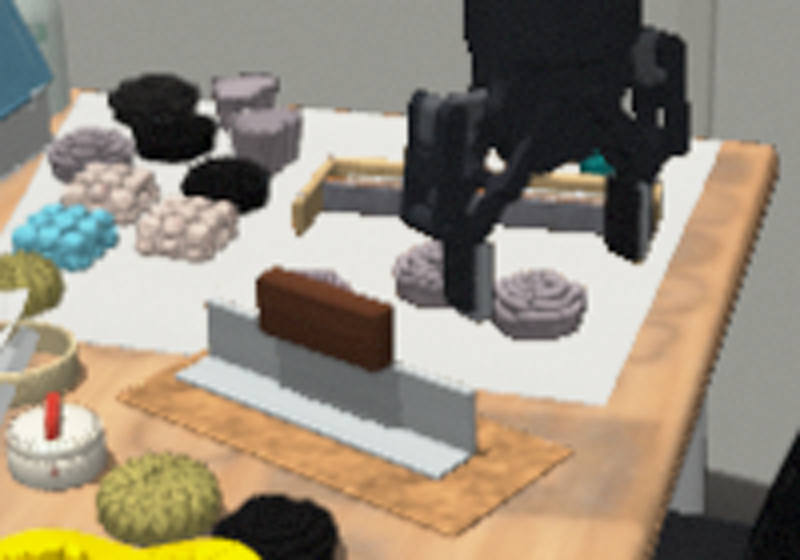

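View pics/tcrop.png

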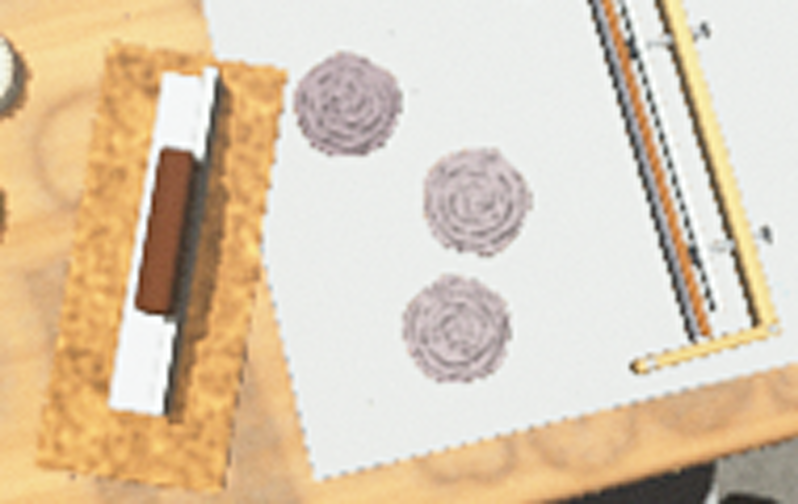

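Measured so far: handle centre at about (489, 365.6, 68), straightedge yaw about −8°. The soaps in world coordinates are (578,257), (515.5,174.5) and (433,187). The pen is turned about +15.5° with its origin near (541,73). Next I'll fit the pen lines properly and work out the approach move.

```bash
cat >> h.py <<'E'
from scipy.spatial.transform import Rotation as Ro
def mv(x,y,z,yawdeg):
    s=sense();R=Ro.from_euler('xyz',s['tcp_rot']).as_matrix()
    d=R.T@(np.array([x,y,z])-s['eef_pos'])/10
    cur=np.arctan2(R[1,0],R[0,0]);tw=-(np.radians(yawdeg)-cur)
    print('clock %.2f'%s['clock'],'pos',np.round(s['eef_pos'],1),'yaw %.2f'%np.degrees(cur),'F',np.round(s['contact_force'],1),'op %.3f'%s['opening']);print('MOVE cm',np.round(d,2),'twist %.3f'%tw)
E
python3 - <<'E'
from h import *
np.set_printoptions(precision=2,suppress=True)
m=camera_model("top");i=cv2.imread("pics/top0.png");h=cv2.cvtColor(i,cv2.COLOR_BGR2HSV).astype(int)
H,S,V=h[...,0],h[...,1],h[...,2]
w=(H>10)&(H<32)&(S>50)&(V>130);w[:,:340]=0;w[:,410:]=0;w[:132]=0;w[243:]=0
g=w.copy().astype(np.uint8)
ys,xs=np.nonzero(g)
pts=np.array([onz(m,x,y,30) for x,y in zip(xs,ys)])[:,:2]
# rough pen frame
o=np.array([541.4,72.9])
for a in (15.5,):
    c,s=np.cos(np.radians(a)),np.sin(np.radians(a));q=(pts-o)@np.array([[c,-s],[s,c]])
    def ft(sel,ax):
        p=np.polyfit(q[sel,ax],q[sel,1-ax],1);print('n',sel.sum(),'off %.1f'%p[1],'extra deg %.2f'%(np.degrees(np.arctan(p[0]))),'std %.1f'%np.std(q[sel,1-ax]-np.polyval(p,q[sel,ax])))
    ft((abs(q[:,0])<115)&(q[:,1]<-52)&(q[:,1]>-85),0)
    ft((abs(q[:,0])<115)&(q[:,1]<0)&(q[:,1]>-45),0)
    ft((q[:,0]<-118)&(q[:,0]>-145)&(q[:,1]>-45),1)
    ft((q[:,0]>118)&(q[:,0]<145)&(q[:,1]>-45),1)
    for sg in(-1,1):
        k=(q[:,0]*sg>118)&(q[:,0]*sg<145);print(sg,np.sort(q[k,1])[[-5,-3,-1]],np.sort(q[k,0])[[2,-3]])
mv(488.5,364,170,81.8)
E
```

```text
n 205 off -55.3 extra deg -0.05 std 1.9
n 225 off -13.8 extra deg -0.11 std 5.7
n 94 off -127.3 extra deg -0.18 std 2.8
n 104 off 130.2 extra deg 0.54 std 3.6
-1 [33.03 34.54 36.35] [-131.54 -118.76]
1 [33.64 35.5  37.05] [118.78 135.33]
clock 0.15 pos [220.5 584.4 230.7] yaw 69.33 F [-0.5 -0.7  0.3] op 1.002
MOVE cm [-11.15  32.85   6.08] twist -0.218
```

Request:
arm_command --plan '[{"translation":[-2.2,6.6,1.0],"twist":-0.05,"gripper":1},{"translation":[-4.4,13.2,2.0],"twist":-0.1,"gripper":1},{"translation":[-6.6,19.8,3.0],"twist":-0.15,"gripper":1},{"translation":[-11.2,32.9,6.1],"twist":-0.218,"gripper":1},{"translation":[-11.2,32.9,6.1],"twist":-0.218,"gripper":1}]'

```text
clock: 0.57
eef_pos: [380.4, 452.9, 197.0]
tcp_rot: [-3.141, 0.001, 1.433]
contact_force: [0.2, 0.3, -0.2]
opening: 1.002
```

```bash
python3 -c "
from h import *
mv(488.5,364,170,81.8)"
```

```text
clock 0.57 pos [380.4 452.9 197. ] yaw 82.09 F [ 0.2  0.3 -0.2] op 1.002
MOVE cm [-7.31 11.93  2.7 ] twist 0.005
```

Request:
arm_command --plan '[{"translation":[-3.6,6,1.3],"twist":0.005,"gripper":1},{"translation":[-7.3,11.9,2.7],"twist":0.005,"gripper":1},{"translation":[-7.3,11.9,2.7],"twist":0.005,"gripper":1},{"translation":[-7.3,11.9,2.7],"twist":0.005,"gripper":1},{"translation":[-7.3,11.9,2.7],"twist":0.005,"gripper":1}]'

```text
clock: 0.98
eef_pos: [490.7, 361.0, 168.8]
tcp_rot: [-3.141, 0.003, 1.424]
contact_force: [0.3, 0.5, -0.9]
opening: 0.999
```

```bash
python3 - <<'E'
from h import *
np.set_printoptions(precision=1,suppress=True)
mw=camera_model("wrist")
i=grab_frame("wrist");cv2.imwrite("pics/wrist1.png",i)
j=grab_frame("scene");cv2.imwrite("pics/scene1.png",j)
t=grab_frame("top");cv2.imwrite("pics/top1.png",t)
mv(488.5,364,52,81.8)
E
```

```text
clock 1.13 pos [487.8 364.3 169.9] yaw 81.76 F [-0.1  0.   0.3] op 0.998
MOVE cm [-0.   0.1 11.8] twist -0.001
```

View pics/wrist1.png

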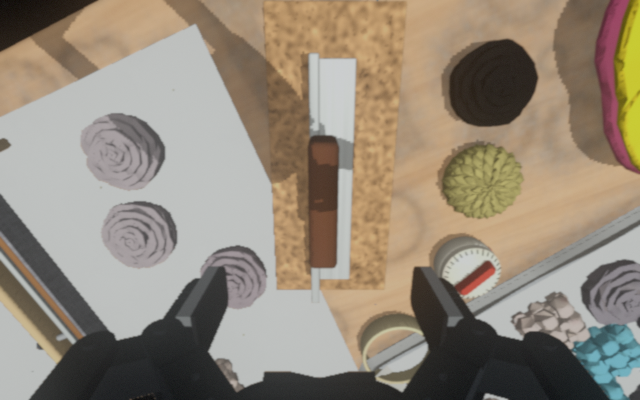

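View pics/scene1.png

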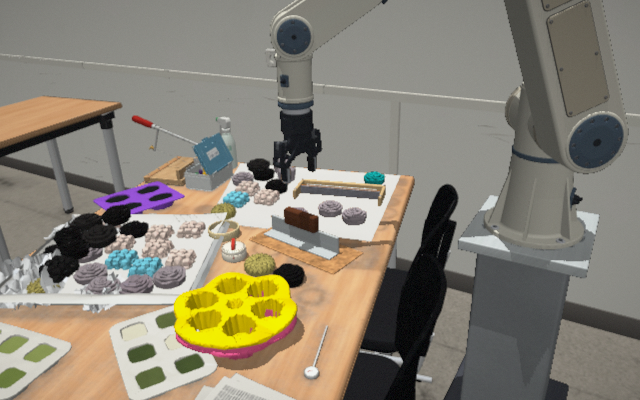

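The wrist view shows the handle vertical at u≈323, rows 137–268, centred between the fingers. The cork mat runs u 265–405 with its end at row 290. I'll cross-check handle position against the wrist view and measure the mat.

```bash
python3 - <<'E'
from h import *
np.set_printoptions(precision=1,suppress=True)
mw=camera_model("wrist");mt=camera_model("top")
for n,p,z in (("htop near",(324,268),89),("htop near-l",(310,266),89),("htop near-r",(337,266),89),("h far l",(310,141),89),("h far r",(337,138),89),("wall end far",(314,55),49),("wall end near",(315,302),49)):
    print(n,onz(mw,*p,z))
i=cv2.imread("pics/wrist1.png");h=cv2.cvtColor(i,cv2.COLOR_BGR2HSV).astype(int)
def cork(h):return ((h[...,0]>8)&(h[...,0]<20)&(h[...,1]>110)&(h[...,2]>90)).astype(np.uint8)
# handle near/far top-corner triangulation wrist vs top
t=cv2.imread("pics/top1.png")
cv2.imwrite("pics/t1c.png",cv2.resize(t[140:280,215:320],None,fx=4.2,fy=4.2,interpolation=cv2.INTER_CUBIC))
k=cork(h);cv2.imwrite("pics/cork.png",k*255)
hm=((h[...,0]<12)|(h[...,0]>174))&(h[...,1]>90)&(h[...,2]<150);hm[:,:300]=0;hm[:,345:]=0;hm[:125]=0;hm[275:]=0
c=max(comps(hm,50),key=lambda a:a[1][4]);print(c[1],c[2])
rw=ray(mw,*c[2]);rt=ray(mt,258.8,204.9);js=ray(camera_model("scene"),300.9,219.1)
print(tri([rw,rt]),tri([rw,js]))
for p in ((194,118),(307,133)): print('mat c',onz(mt,p[0]/2.85+180,p[1]/2.85+120,3))
for p in ((275,290),(389,290)): print('mat w',onz(mw,*p,3))
E
```

```text
htop near [536.9 359.6  89. ]
htop near-l [533.6 349.   89. ]
htop near-r [536.6 370.   89. ]
h far l [437.2 363.9  89. ]
h far r [437.8 382.5  89. ]
wall end far [380.1 374.6  49. ]
wall end near [596.  343.1  49. ]
[ 309  141   29  126 2801] [322.3 204. ]
(array([489.4, 365.3,  73.3]), [np.float64(0.10041451752704411), np.float64(0.10041451752704972)]) (array([490.1, 364.4,  67.1]), [np.float64(1.4330314549517964), np.float64(1.433031454951841)])
mat c [618.6 406.9   3. ]
mat c [604.3 297.4   3. ]
mat w [607.  295.6   3. ]
mat w [625.2 421.8   3. ]
```

View pics/t1c.png

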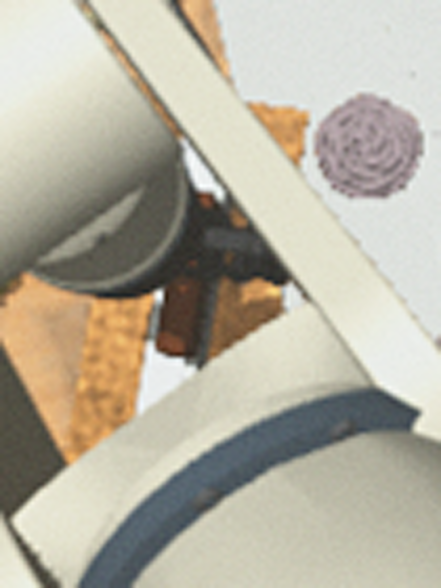

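Three views agree on the handle at about (488.5, 365), with its top at z about 88. I'll descend and grip.

Request:
arm_command --plan '[{"translation":[0.05,0.05,3.5],"twist":0,"gripper":1},{"translation":[0.05,0.05,7],"twist":0,"gripper":1},{"translation":[0.05,0.05,10.5],"twist":0,"gripper":1},{"translation":[0.05,0.05,11.8],"twist":0,"gripper":1},{"translation":[0.05,0.05,11.8],"twist":0,"gripper":1}]'

```text
clock: 1.55
eef_pos: [485.4, 364.2, 49.0]
tcp_rot: [-3.136, 0.005, 1.429]
contact_force: [-0.9, -0.2, 0.6]
opening: 1.003
```

Request:
arm_command --plan '[{"translation":[0,0,0],"twist":0,"gripper":0.5},{"translation":[0,0,0],"twist":0,"gripper":0.3},{"translation":[0,0,0],"twist":0,"gripper":0.1},{"translation":[0,0,0],"twist":0,"gripper":0},{"translation":[0,0,0],"twist":0,"gripper":0}]' --squeeze 70

```text
clock: 1.97
eef_pos: [486.1, 364.7, 50.4]
tcp_rot: [-3.138, 0.004, 1.429]
contact_force: [-0.1, -0.3, -0.0]
opening: 0.301
```

Request:
arm_command --plan '[{"translation":[0,0,0],"twist":0,"gripper":0},{"translation":[0,0,0],"twist":0,"gripper":0},{"translation":[0,0,0],"twist":0,"gripper":0},{"translation":[0,0,0],"twist":0,"gripper":0},{"translation":[0,0,0],"twist":0,"gripper":0}]'

```text
clock: 2.38
eef_pos: [486.1, 364.6, 50.5]
tcp_rot: [-3.138, 0.004, 1.429]
contact_force: [-1.4, -1.1, 1.0]
opening: 0.247
```

Gripped: the opening corresponds to 21 mm. I'll lift and check.

Request:
arm_command --plan '[{"translation":[0,0,-1],"twist":0,"gripper":0},{"translation":[0,0,-3],"twist":0,"gripper":0},{"translation":[0,0,-5],"twist":0,"gripper":0},{"translation":[0,0,-5.5],"twist":0,"gripper":0},{"translation":[0,0,-5.5],"twist":0,"gripper":0}]'

```text
clock: 2.8
eef_pos: [487.4, 365.6, 107.4]
tcp_rot: [-3.14, 0.001, 1.429]
contact_force: [-0.2, 0.8, -3.6]
opening: 0.25
```

```bash
python3 - <<'E'
from h import *
mv(481.2,292.8,106,105.45)
cv2.imwrite("pics/scene2.png",grab_frame("scene")[130:300,200:420].repeat(3,0).repeat(3,1))
cv2.imwrite("pics/wrist2.png",grab_frame("wrist"))
E
```

```text
clock 2.80 pos [487.4 365.6 107.4] yaw 81.85 F [-0.2  0.8 -3.6] op 0.250
MOVE cm [-7.3   0.42  0.15] twist -0.412
```

View pics/scene2.png

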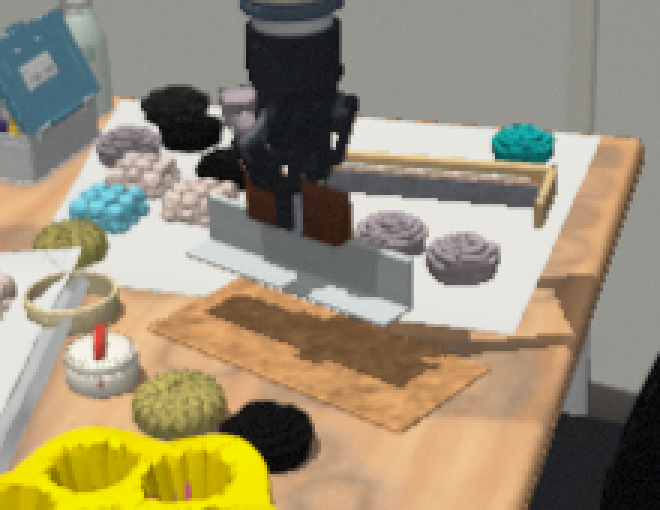

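View pics/wrist2.png

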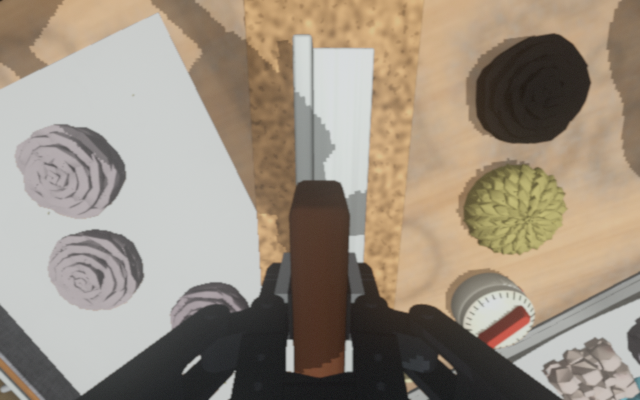

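The straightedge is held level and upright between the fingers. Moving to the sweep start pose.

Request:
arm_command --plan '[{"translation":[-2,0.1,0],"twist":-0.1,"gripper":0},{"translation":[-4,0.2,0],"twist":-0.2,"gripper":0},{"translation":[-6,0.3,0],"twist":-0.3,"gripper":0},{"translation":[-7.3,0.4,0],"twist":-0.412,"gripper":0},{"translation":[-7.3,0.4,0],"twist":-0.412,"gripper":0}]'

```text
clock: 3.32
eef_pos: [478.1, 288.9, 103.8]
tcp_rot: [-3.133, 0.004, 1.846]
contact_force: [-0.9, -0.1, -2.9]
opening: 0.25
```

```bash
python3 - <<'E'
from h import *
np.set_printoptions(precision=1,suppress=True)
cv2.imwrite("pics/top3.png",grab_frame("top")[110:270,190:450].repeat(3,0).repeat(3,1))
mw=camera_model("wrist");w=grab_frame("wrist");cv2.imwrite("pics/wrist3.png",w)
mv(481.2,292.8,52,105.45)
E
```

```text
clock 3.42 pos [479.3 291.4 104.5] yaw 105.23 F [-0.1  0.9 -3.8] op 0.249
MOVE cm [0.1 0.3 5.2] twist -0.004
```

View pics/top3.png

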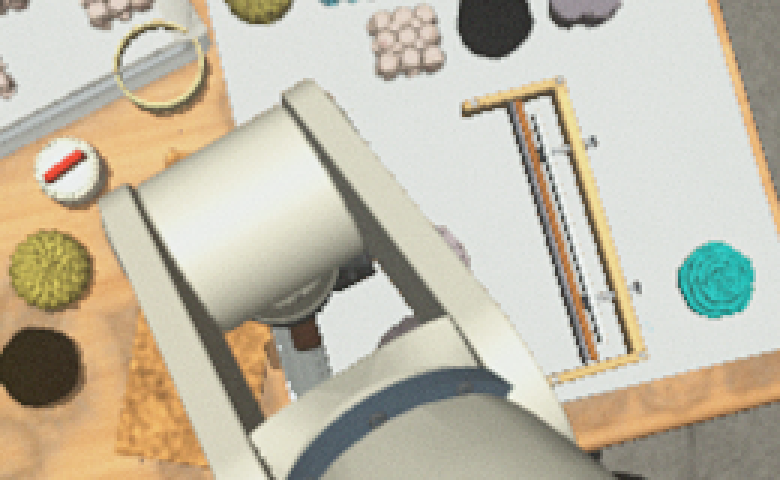

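View pics/wrist3.png

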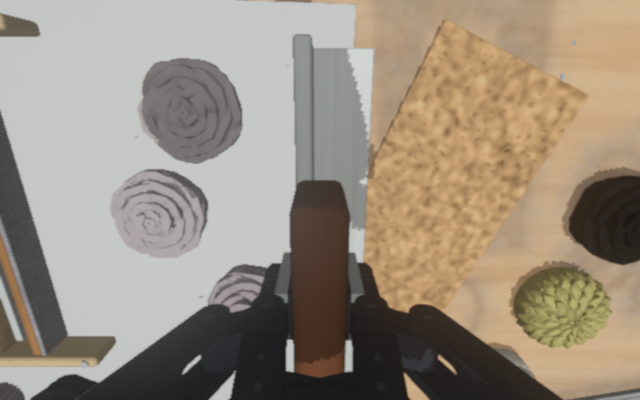

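The wrist view shows all three soaps at (190,108), (160,213) and about (245,290), the pen edges at left, and mat corners at (447,20) and (587,97). I'll compute those positions.

```bash
cat >> h.py <<'E'
PO=np.array([542.6,74.3]);PA=15.45
def pen(p):
    c,s=np.cos(np.radians(PA)),np.sin(np.radians(PA));d=np.array(p)[:2]-PO
    return np.array([c*d[0]+s*d[1],-s*d[0]+c*d[1]])
E
python3 - <<'E'
from h import *
np.set_printoptions(precision=1,suppress=True)
mw=camera_model("wrist");
for n,p,z in (("C",(191,109),20),("B",(160,212),20),("A left edge",(201,295),15),("felt top far",(0,113),29),("felt top near",(66,342),29),("wallfar tip",(38,32),30),("wallnear tip",(113,340),30),("mat1",(447,20),3),("mat2",(587,97),3),("wall se far",(303,36),100)):
    q=onz(mw,*p,z);print(n,q,'pen',pen(q))
print('tcp pen',pen(sense()['eef_pos']))
E
```

```text
C [433.  186.5  20. ] pen [-75.8 137.3]
B [513.6 174.3  20. ] pen [ -1.3 104.1]
A left edge [582.1 213.9  15. ] pen [ 75.3 124. ]
felt top far [467.1  68.9  29. ] pen [-74.2  14.9]
felt top near [647.1 114.5  29. ] pen [111.4  10.9]
wallfar tip [411.1  94.2  30. ] pen [-121.5   54.2]
wallnear tip [633.4 153.1  30. ] pen [108.5  51.7]
mat1 [332.9 338.5   3. ] pen [-131.8  310.5]
mat2 [352.4 454.6   3. ] pen [-82.1 417.2]
wall se far [380.6 255.8 100. ] pen [-107.8  218.1]
tcp pen [ -3.2 226.1]
```

The soaps agree, but the pen tips disagree with the top view. I'll overlay the projections to check.

```bash
cat >> h.py <<'E'
def proj(m,p):
    P=m['pose'];q=P[:3,:3].T@(np.array(p)-P[:3,3]);return np.array([m['fx']*q[0]/q[2]+m['cx'],m['fy']*q[1]/q[2]+m['cy']])
def unpen(x,y,z):
    c,s=np.cos(np.radians(PA)),np.sin(np.radians(PA));return np.array([PO[0]+c*x-s*y,PO[1]+s*x+c*y,z])
E
python3 - <<'E'
from h import *
np.set_printoptions(precision=1,suppress=True)
im={'wrist':cv2.imread('pics/wrist3.png'),'top':cv2.imread('pics/top0.png'),'scene':cv2.imread('pics/scene1.png')}
for n,i in im.items():
    m=camera_model(n)
    for x,y,z,c in ((-125,35,30,(0,0,255)),(125,35,30,(0,0,255)),(-125,35,0,(255,0,0)),(125,35,0,(255,0,0)),(-125,-62,30,(0,255,0)),(125,-62,30,(0,255,0))):
        p=proj(m,unpen(x,y,z));print(n,x,y,z,p)
        cv2.circle(i,tuple(int(round(a)) for a in p),2,c,-1)
a=cv2.resize(im['top'][130:245,330:410],None,fx=4,fy=4);b=cv2.resize(im['scene'][160:210,280:400],None,fx=4,fy=4)
c=np.zeros((600,800,3),np.uint8);c[:460,:320]=a;c[:200,320:800]=b;c[200:600,320:640+0]=im['wrist'][:, :320]
cv2.imwrite("pics/ov.png",c)
E
```

```text
wrist -125 35 30 [ 4.6 25.7]
wrist 125 35 30 [ 97.4 355.7]
wrist -125 35 0 [44.8 34.3]
wrist 125 35 0 [118.3 331.2]
wrist -125 -62 30 [-155.2   26.6]
wrist 125 -62 30 [-16.2 355.9]
top -125 35 30 [370.7 235.7]
top 125 35 30 [344.7 147. ]
top -125 35 0 [368.9 236. ]
top 125 35 0 [343.7 149.9]
top -125 -62 30 [405.4 225.9]
top 125 -62 30 [378.6 138. ]
scene -125 35 30 [377.5 196.1]
scene 125 35 30 [295.1 189.3]
scene -125 35 0 [377.3 205.5]
scene 125 35 0 [295.6 198.4]
scene -125 -62 30 [382.7 183.5]
scene 125 -62 30 [304.5 177.5]
```

View pics/ov.png

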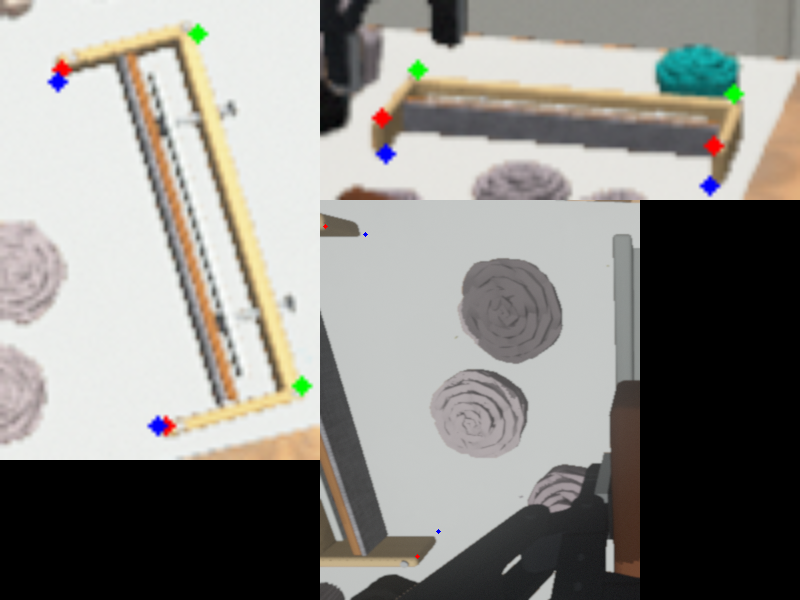

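The overlay shows the projections fit. I had read the bottom of the wall tip instead of the top, so the pen frame holds (origin ≈ (542.6, 74.3), 15.45°). Lowering to about 4 mm above the table.

Request:
arm_command --plan '[{"translation":[0.1,0.1,2],"twist":-0.004,"gripper":0},{"translation":[0.1,0.2,4],"twist":-0.004,"gripper":0},{"translation":[0.1,0.2,5.2],"twist":-0.004,"gripper":0},{"translation":[0.1,0.2,5.2],"twist":-0.004,"gripper":0},{"translation":[0.1,0.2,5.2],"twist":-0.004,"gripper":0}]'

```text
clock: 3.83
eef_pos: [480.3, 293.1, 51.6]
tcp_rot: [-3.134, 0.002, 1.839]
contact_force: [0.2, -0.2, -2.0]
opening: 0.247
```

```bash
cat >> h.py <<'E'
def st():
    s=sense();F=s['contact_force'];c,n=np.cos(np.radians(PA)),np.sin(np.radians(PA))
    R=Ro.from_euler('xyz',s['tcp_rot']).as_matrix()
    print('t %.2f tcp pen'%s['clock'],np.round(pen(s['eef_pos']),1),'z %.1f'%s['eef_pos'][2],'yawrel %.2f'%(np.degrees(np.arctan2(R[1,0],R[0,0]))-90-PA),'Fpen x %.1f y %.1f z %.1f'%(c*F[0]+n*F[1],-n*F[0]+c*F[1],F[2]),'tq',np.round(s['wrist_torque'],2))
E
python3 -c "
from h import *
st()
t=unpen(-2,112,51.8);mv(*t,105.45)"
```

```text
t 3.83 tcp pen [ -1.7 227.5] z 51.6 yawrel -0.08 Fpen x 0.1 y -0.3 z -2.0 tq [-0.02  0.02 -0.05]
clock 3.83 pos [480.3 293.1  51.6] yaw 105.37 F [ 0.2 -0.2 -2. ] op 0.247
MOVE cm [-1.155e+01 -1.000e-02  1.000e-02] twist -0.001
```

Request:
arm_command --plan '[{"translation":[-0.6,0,0],"twist":0,"gripper":0},{"translation":[-1.2,0,0],"twist":0,"gripper":0},{"translation":[-1.8,0,0],"twist":0,"gripper":0},{"translation":[-2.4,0,0],"twist":0,"gripper":0},{"translation":[-3.0,0,0],"twist":0,"gripper":0}]'

```text
clock: 4.25
eef_pos: [488.6, 263.5, 51.9]
tcp_rot: [-3.134, 0.002, 1.839]
contact_force: [-0.1, 0.1, -2.3]
opening: 0.252
```

Request:
arm_command --plan '[{"translation":[-0.6,0,0],"twist":0,"gripper":0},{"translation":[-1.2,0,0],"twist":0,"gripper":0},{"translation":[-1.8,0,0],"twist":0,"gripper":0},{"translation":[-2.4,0,0],"twist":0,"gripper":0},{"translation":[-3.0,0,0],"twist":0,"gripper":0}]'

```text
clock: 4.67
eef_pos: [496.8, 234.0, 52.1]
tcp_rot: [-3.135, 0.002, 1.839]
contact_force: [-1.0, 1.0, -2.5]
opening: 0.245
```

```bash
python3 - <<'E'
from h import *
st()
cv2.imwrite("pics/wrist4.png",grab_frame("wrist"))
t=unpen(-2,118,51.8);mv(*t,105.45)
E
```

```text
t 4.67 tcp pen [ -1.6 166.2] z 52.1 yawrel -0.11 Fpen x -0.7 y 1.2 z -2.5 tq [0.27 0.01 0.01]
clock 4.72 pos [496.9 233.2  52. ] yaw 105.34 F [ 1.  -0.9 -2.4] op 0.253
MOVE cm [-4.73 -0.02  0.04] twist -0.002
```

View pics/wrist4.png

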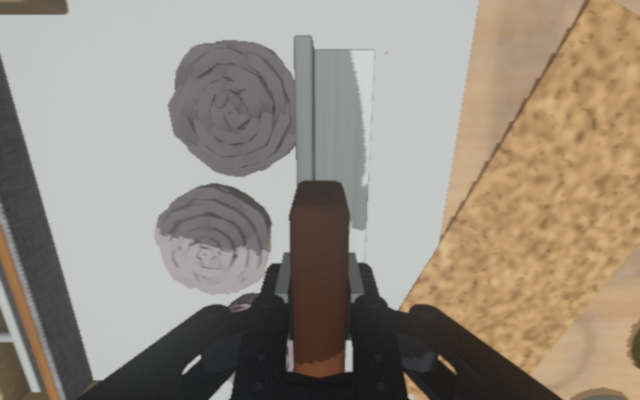

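Soap C at (233,108) is against the face and B at (213,240) is about to be reached. A is partly hidden by the gripper. Continuing.

Request:
arm_command --plan '[{"translation":[-0.5,0,0],"twist":0,"gripper":0},{"translation":[-1.0,0,0],"twist":0,"gripper":0},{"translation":[-1.5,0,0],"twist":0,"gripper":0},{"translation":[-2.0,0,0],"twist":0,"gripper":0},{"translation":[-2.5,0,0],"twist":0,"gripper":0}]'

```text
clock: 5.13
eef_pos: [503.5, 208.6, 52.1]
tcp_rot: [-3.134, 0.003, 1.839]
contact_force: [-0.4, 0.9, -3.4]
opening: 0.25
```

Request:
arm_command --plan '[{"translation":[-0.5,0,0],"twist":0,"gripper":0},{"translation":[-1.0,0,0],"twist":0,"gripper":0},{"translation":[-1.5,0,0],"twist":0,"gripper":0},{"translation":[-2.0,0,0],"twist":0,"gripper":0},{"translation":[-2.1,0,0],"twist":0,"gripper":0}]'

```text
clock: 5.55
eef_pos: [509.3, 187.6, 52.1]
tcp_rot: [-3.134, 0.003, 1.838]
contact_force: [-0.2, 2.2, -3.1]
opening: 0.249
```

```bash
python3 - <<'E'
from h import *
st()
cv2.imwrite("pics/wrist5.png",grab_frame("wrist"))
cv2.imwrite("pics/top5.png",grab_frame("top")[110:270,190:450].repeat(3,0).repeat(3,1))
cv2.imwrite("pics/scene5.png",grab_frame("scene")[130:260,230:430].repeat(4,0).repeat(4,1))
st()
t=unpen(-2,118,51.8);mv(*t,105.45)
E
```

```text
t 5.55 tcp pen [ -1.9 118.1] z 52.1 yawrel -0.13 Fpen x 0.4 y 2.2 z -3.1 tq [0.28 0.12 0.03]
t 5.70 tcp pen [ -1.9 118.6] z 52.1 yawrel -0.12 Fpen x 0.2 y -0.6 z -3.3 tq [ 0.02  0.01 -0.07]
clock 5.70 pos [509.2 188.1  52.1] yaw 105.33 F [ 0.3 -0.5 -3.3] op 0.251
MOVE cm [-0.06 -0.01  0.03] twist -0.002
```

View pics/wrist5.png

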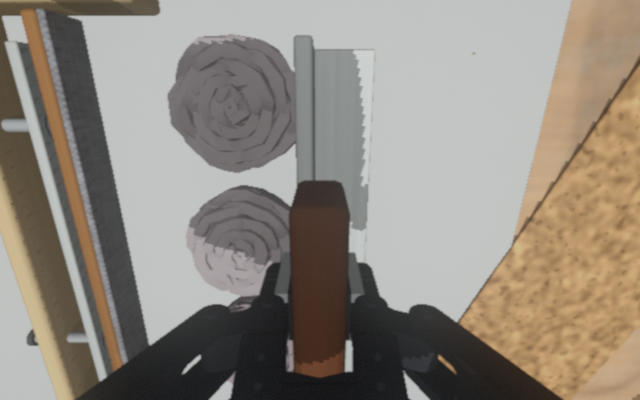

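View pics/top5.png

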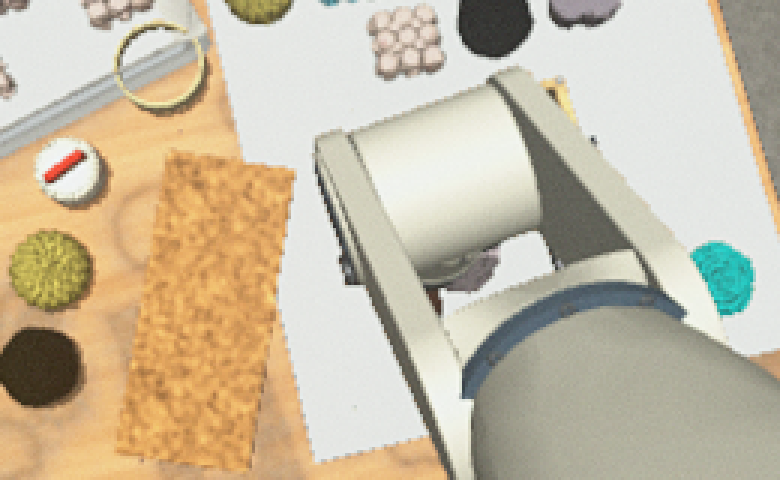

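View pics/scene5.png

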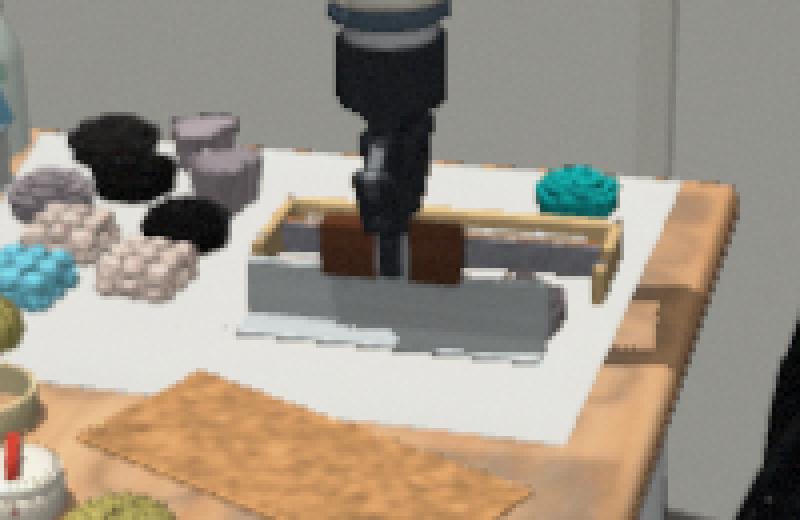

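All three stand in line: C at (233,105), B at (243,240), A behind the gripper. The mat is now fully visible in the top view. Moving on into the mouth slowly.

Request:
arm_command --plan '[{"translation":[-0.35,-0.05,0],"twist":-0.002,"gripper":0},{"translation":[-0.7,-0.1,0],"twist":-0.002,"gripper":0},{"translation":[-1.05,-0.15,0],"twist":-0.002,"gripper":0},{"translation":[-1.4,-0.2,0],"twist":-0.002,"gripper":0},{"translation":[-1.7,-0.25,0],"twist":-0.002,"gripper":0}]'

```text
clock: 6.12
eef_pos: [511.2, 170.7, 52.2]
tcp_rot: [-3.134, 0.003, 1.84]
contact_force: [-0.6, 1.5, -3.1]
opening: 0.249
```

```bash
python3 - <<'E'
from h import *
np.set_printoptions(precision=1,suppress=True)
st();mw=camera_model("wrist")
i=grab_frame("wrist");cv2.imwrite("pics/wrist6.png",i)
e=onz(mw,303,36,50.5);print('SE far end pen',pen(e))
mt=camera_model("top");C=np.array([onz(mt,190+x/3,110+y/3,3)[:2] for x,y in((170,152),(295,170),(250,468),(115,452))])
print(C,C.mean(0)); print(np.degrees(np.arctan2(*(C[1]-C[2])[::-1])),np.degrees(np.arctan2(*(C[0]-C[3])[::-1])))
E
```

```text
t 6.12 tcp pen [ -4.5 101.3] z 52.2 yawrel -0.01 Fpen x -0.1 y 1.6 z -3.1 tq [0.2 0.1 0. ]
SE far end pen [-108.7   93. ]
[[620.7 410.8]
 [604.3 295.7]
 [333.2 333.4]
 [347.7 453.3]] [476.5 373.3]
-7.915803831332404 -8.863870220418642
```

View pics/wrist6.png

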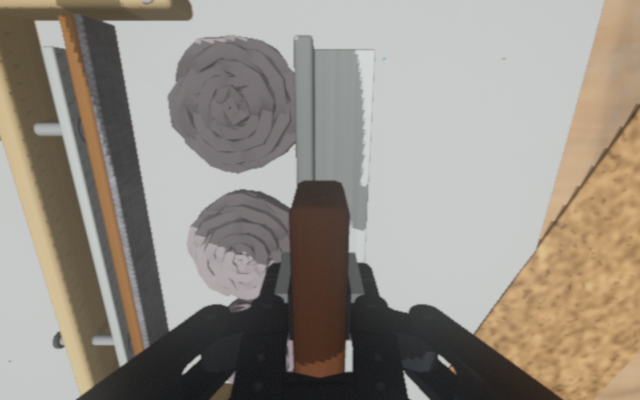

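Request:
arm_command --plan '[{"translation":[-0.3,0,0],"twist":0,"gripper":0},{"translation":[-0.6,0,0],"twist":0,"gripper":0},{"translation":[-0.9,-0.05,0],"twist":0,"gripper":0},{"translation":[-1.2,-0.1,0],"twist":0,"gripper":0},{"translation":[-1.4,-0.1,0],"twist":0,"gripper":0}]'

```text
clock: 6.58
eef_pos: [514.0, 156.1, 52.2]
tcp_rot: [-3.134, 0.003, 1.84]
contact_force: [-0.3, 1.4, -1.5]
opening: 0.25
```

```bash
python3 - <<'E'
from h import *
st()
i=grab_frame("wrist");cv2.imwrite("pics/wrist7.png",i)
cv2.imwrite("pics/scene7.png",grab_frame("scene")[130:260,230:430].repeat(4,0).repeat(4,1))
st()
E
```

```text
t 6.58 tcp pen [-5.8 86.5] z 52.2 yawrel -0.02 Fpen x 0.1 y 1.4 z -1.5 tq [ 0.27  0.05 -0.05]
t 6.68 tcp pen [-5.7 86.4] z 52.2 yawrel -0.03 Fpen x 0.4 y -0.5 z -3.2 tq [-0.   -0.   -0.01]
```

View pics/wrist7.png

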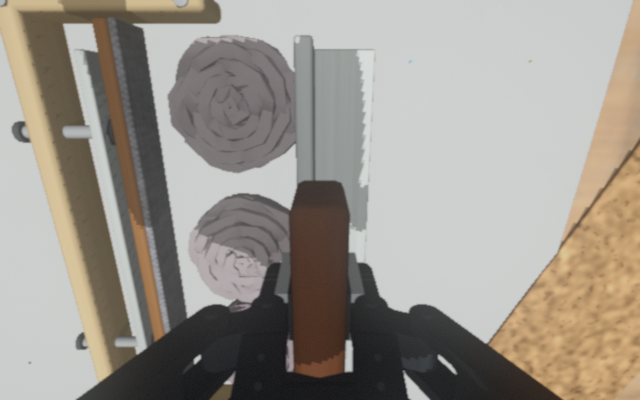

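View pics/scene7.png

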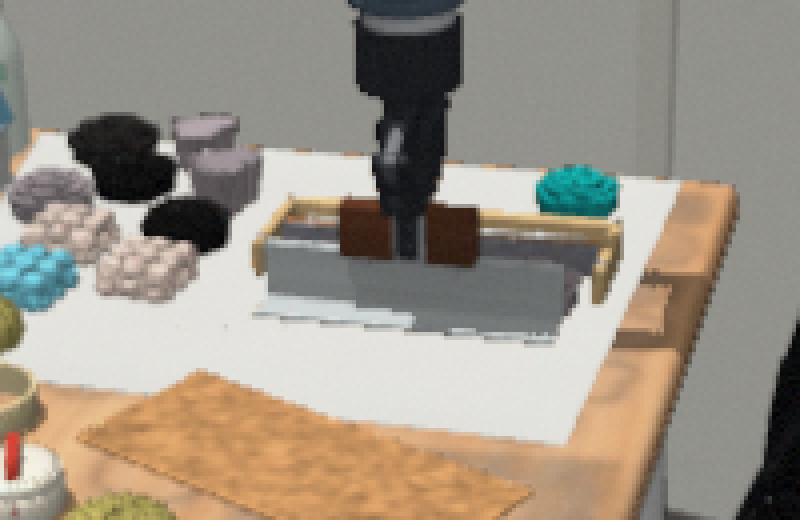

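The row is inside the mouth and the felt is close, at u≈150–185. Now feeling for the stop in small steps.

Request:
arm_command --plan '[{"translation":[-0.1,0,0],"twist":0,"gripper":0},{"translation":[-0.2,0,0],"twist":0,"gripper":0},{"translation":[-0.3,0,0],"twist":0,"gripper":0},{"translation":[-0.4,0,0],"twist":0,"gripper":0},{"translation":[-0.5,0,0],"twist":0,"gripper":0}]'

```text
clock: 7.1
eef_pos: [515.4, 151.3, 52.2]
tcp_rot: [-3.134, 0.003, 1.84]
contact_force: [0.5, 1.2, -3.1]
opening: 0.25
```

Request:
arm_command --plan '[{"translation":[-0.1,0,0],"twist":0,"gripper":0},{"translation":[-0.2,0,0],"twist":0,"gripper":0},{"translation":[-0.3,0,0],"twist":0,"gripper":0},{"translation":[-0.4,0,0],"twist":0,"gripper":0},{"translation":[-0.5,0,0],"twist":0,"gripper":0}]'

```text
clock: 7.52
eef_pos: [516.7, 146.3, 52.3]
tcp_rot: [-3.134, 0.003, 1.84]
contact_force: [0.4, 1.6, -3.5]
opening: 0.249
```

```bash
python3 - <<'E'
from h import *
st()
i=grab_frame("wrist");cv2.imwrite("pics/wrist8.png",i[:, :400])
st()
E
```

```text
t 7.52 tcp pen [-5.7 76.3] z 52.3 yawrel -0.03 Fpen x 0.8 y 1.4 z -3.5 tq [ 0.22  0.09 -0.03]
t 7.57 tcp pen [-5.7 76.2] z 52.3 yawrel -0.02 Fpen x -0.8 y 0.6 z -2.1 tq [0.2  0.01 0.02]
```

View pics/wrist8.png

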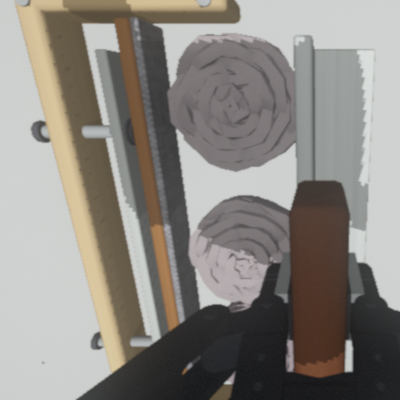

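Request:
arm_command --plan '[{"translation":[-0.06,0,0],"twist":0,"gripper":0},{"translation":[-0.12,0,0],"twist":0,"gripper":0},{"translation":[-0.18,0,0],"twist":0,"gripper":0},{"translation":[-0.24,0,0],"twist":0,"gripper":0},{"translation":[-0.3,0,0],"twist":0,"gripper":0}]'

```text
clock: 7.98
eef_pos: [517.6, 143.2, 52.3]
tcp_rot: [-3.134, 0.003, 1.84]
contact_force: [0.0, 1.1, -2.6]
opening: 0.244
```

Request:
arm_command --plan '[{"translation":[-0.05,0,0],"twist":0,"gripper":0},{"translation":[-0.1,0,0],"twist":0,"gripper":0},{"translation":[-0.15,0,0],"twist":0,"gripper":0},{"translation":[-0.2,0,0],"twist":0,"gripper":0},{"translation":[-0.2,0,0],"twist":0,"gripper":0}]'

```text
clock: 8.4
eef_pos: [518.1, 141.4, 52.3]
tcp_rot: [-3.134, 0.003, 1.84]
contact_force: [-1.3, 1.7, -2.8]
opening: 0.25
```

```bash
python3 -c "
from h import *
st()"
```

```text
t 8.40 tcp pen [-5.7 71.2] z 52.3 yawrel -0.04 Fpen x -0.8 y 2.0 z -2.8 tq [ 0.46  0.09 -0.08]
```

Request:
arm_command --plan '[{"translation":[-0.04,0,0],"twist":0,"gripper":0},{"translation":[-0.08,0,0],"twist":0,"gripper":0},{"translation":[-0.12,0,0],"twist":0,"gripper":0},{"translation":[-0.15,0,0],"twist":0,"gripper":0},{"translation":[-0.15,0,0],"twist":0,"gripper":0}]'

```text
clock: 8.82
eef_pos: [518.4, 140.3, 52.3]
tcp_rot: [-3.134, 0.002, 1.839]
contact_force: [-0.8, 5.5, -1.8]
opening: 0.245
```

```bash
python3 -c "
from h import *
st()"
```

```text
t 8.82 tcp pen [-5.7 70. ] z 52.3 yawrel -0.08 Fpen x 0.7 y 5.5 z -1.8 tq [ 1.08  0.3  -0.27]
```

Contact: about 5 N. A little more.

Request:
arm_command --plan '[{"translation":[-0.03,0,0],"twist":0,"gripper":0},{"translation":[-0.06,0,0],"twist":0,"gripper":0},{"translation":[-0.09,0,0],"twist":0,"gripper":0},{"translation":[-0.1,0,0],"twist":0,"gripper":0},{"translation":[-0.1,0,0],"twist":0,"gripper":0}]'

```text
clock: 9.23
eef_pos: [518.6, 139.9, 52.3]
tcp_rot: [-3.134, 0.001, 1.838]
contact_force: [-1.7, 6.9, -3.6]
opening: 0.25
```

```bash
python3 -c "
from h import *
st()"
```

```text
t 9.23 tcp pen [-5.7 69.6] z 52.3 yawrel -0.13 Fpen x 0.2 y 7.1 z -3.6 tq [ 1.41  0.38 -0.33]
```

Request:
arm_command --plan '[{"translation":[-0.05,0,0],"twist":0,"gripper":0},{"translation":[-0.1,0,0],"twist":0,"gripper":0},{"translation":[-0.14,0,0],"twist":0,"gripper":0},{"translation":[-0.14,0,0],"twist":0,"gripper":0},{"translation":[-0.14,0,0],"twist":0,"gripper":0}]'

```text
clock: 9.65
eef_pos: [518.7, 139.3, 52.3]
tcp_rot: [-3.134, 0.0, 1.837]
contact_force: [-2.5, 7.3, -2.6]
opening: 0.249
```

```bash
python3 -c "
from h import *
st()"
```

```text
t 9.65 tcp pen [-5.7 69. ] z 52.3 yawrel -0.19 Fpen x -0.5 y 7.7 z -2.6 tq [ 1.69  0.46 -0.39]
```

Request:
arm_command --plan '[{"translation":[-0.06,0,0],"twist":0,"gripper":0},{"translation":[-0.12,0,0],"twist":0,"gripper":0},{"translation":[-0.17,0,0],"twist":0,"gripper":0},{"translation":[-0.17,0,0],"twist":0,"gripper":0},{"translation":[-0.17,0,0],"twist":0,"gripper":0}]'

```text
clock: 10.07
eef_pos: [518.8, 138.7, 52.3]
tcp_rot: [-3.134, -0.002, 1.836]
contact_force: [-3.8, 9.7, -2.3]
opening: 0.249
```

```bash
python3 -c "
from h import *
st();
i=grab_frame('wrist');cv2.imwrite('pics/wrist9.png',i[:, :400])
st()"
```

```text
t 10.07 tcp pen [-5.8 68.4] z 52.3 yawrel -0.27 Fpen x -1.1 y 10.3 z -2.3 tq [ 2.06  0.6  -0.37]
t 10.12 tcp pen [-5.9 68.4] z 52.3 yawrel -0.27 Fpen x -0.1 y 9.7 z -2.6 tq [ 2.06  0.63 -0.39]
```

View pics/wrist9.png

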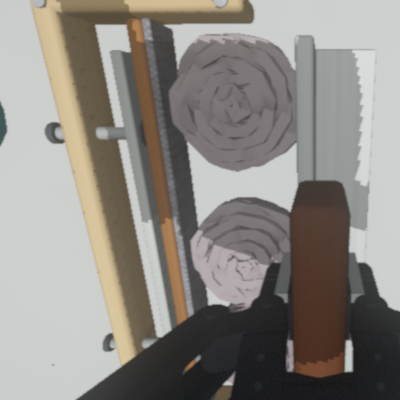

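About 10 N. I'll hold it.

Request:
arm_command --plan '[{"translation":[-0.11,0,0],"twist":0,"gripper":0},{"translation":[-0.11,0,0],"twist":0,"gripper":0},{"translation":[-0.11,0,0],"twist":0,"gripper":0},{"translation":[-0.11,0,0],"twist":0,"gripper":0},{"translation":[-0.11,0,0],"twist":0,"gripper":0}]'

```text
clock: 10.53
eef_pos: [518.7, 138.6, 52.4]
tcp_rot: [-3.133, -0.003, 1.835]
contact_force: [-2.5, 9.9, -2.4]
opening: 0.25
```

```bash
python3 -c "
from h import *
st();
cv2.imwrite('pics/scene9.png',grab_frame('scene')[130:230,250:410].repeat(5,0).repeat(5,1))
st()"
```

```text
t 10.53 tcp pen [-5.9 68.3] z 52.4 yawrel -0.33 Fpen x 0.2 y 10.2 z -2.4 tq [ 2.01  0.61 -0.33]
t 10.58 tcp pen [-5.9 68.3] z 52.4 yawrel -0.33 Fpen x -0.2 y 10.0 z -2.5 tq [ 2.04  0.59 -0.44]
```

View pics/scene9.png

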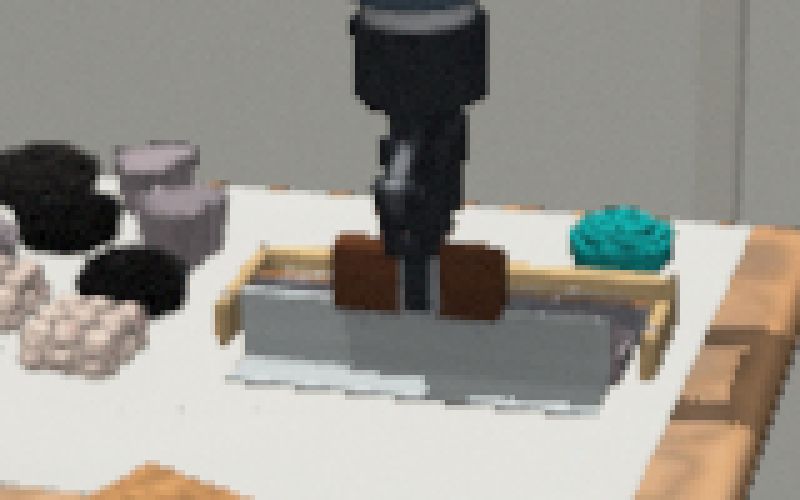

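Request:
arm_command --plan '[{"translation":[-0.11,0,0],"twist":0,"gripper":0},{"translation":[-0.11,0,0],"twist":0,"gripper":0},{"translation":[-0.11,0,0],"twist":0,"gripper":0},{"translation":[-0.11,0,0],"twist":0,"gripper":0},{"translation":[-0.11,0,0],"twist":0,"gripper":0}]'

```text
clock: 11.0
eef_pos: [518.7, 138.5, 52.3]
tcp_rot: [-3.133, -0.005, 1.834]
contact_force: [-3.4, 10.6, -2.2]
opening: 0.251
```

```bash
python3 -c "
from h import *
st()"
```

```text
t 11.00 tcp pen [-6.  68.3] z 52.3 yawrel -0.39 Fpen x -0.4 y 11.1 z -2.2 tq [ 2.05  0.57 -0.3 ]
```

Request:
arm_command --plan '[{"translation":[0.2,0,0],"twist":0,"gripper":0},{"translation":[0.6,0,0],"twist":0,"gripper":0},{"translation":[1.6,0,0],"twist":0,"gripper":0},{"translation":[3,0,0],"twist":0,"gripper":0},{"translation":[5,0,0],"twist":0,"gripper":0}]'

```text
clock: 11.42
eef_pos: [505.8, 186.7, 52.6]
tcp_rot: [-3.134, -0.004, 1.833]
contact_force: [0.7, 0.1, -3.4]
opening: 0.251
```

Request:
arm_command --plan '[{"translation":[1.5,0,-1.0],"twist":0,"gripper":0},{"translation":[3,0,-2.5],"twist":0,"gripper":0},{"translation":[5,0,-4],"twist":0,"gripper":0},{"translation":[6,0,-5.5],"twist":0,"gripper":0},{"translation":[6,0,-5.5],"twist":0,"gripper":0}]'

```text
clock: 11.83
eef_pos: [491.9, 247.4, 110.6]
tcp_rot: [-3.138, -0.005, 1.835]
contact_force: [1.5, 0.3, -2.5]
opening: 0.249
```

```bash
python3 -c "
from h import *
st();mv(475.3,363.5,105,81.8)
i=grab_frame('wrist');cv2.imwrite('pics/wrist10.png',i)
cv2.imwrite('pics/scene10.png',grab_frame('scene')[130:230,250:410].repeat(5,0).repeat(5,1))
"
```

```text
t 11.83 tcp pen [ -2.7 180.4] z 110.6 yawrel -0.32 Fpen x 1.5 y -0.1 z -2.5 tq [ 0.01 -0.06 -0.01]
clock 11.83 pos [491.9 247.4 110.6] yaw 105.13 F [ 1.5  0.3 -2.5] op 0.249
MOVE cm [11.63  1.43  0.62] twist 0.407
```

View pics/wrist10.png

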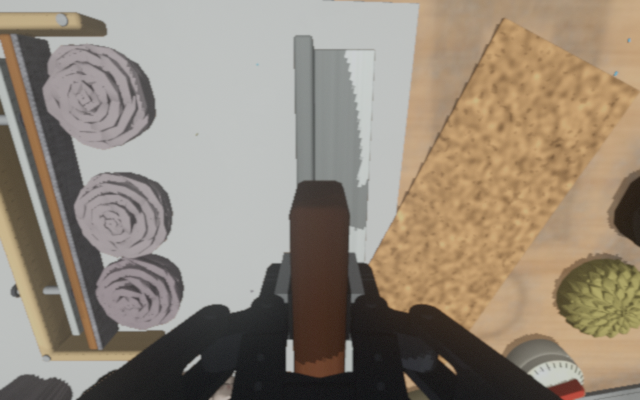

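View pics/scene10.png

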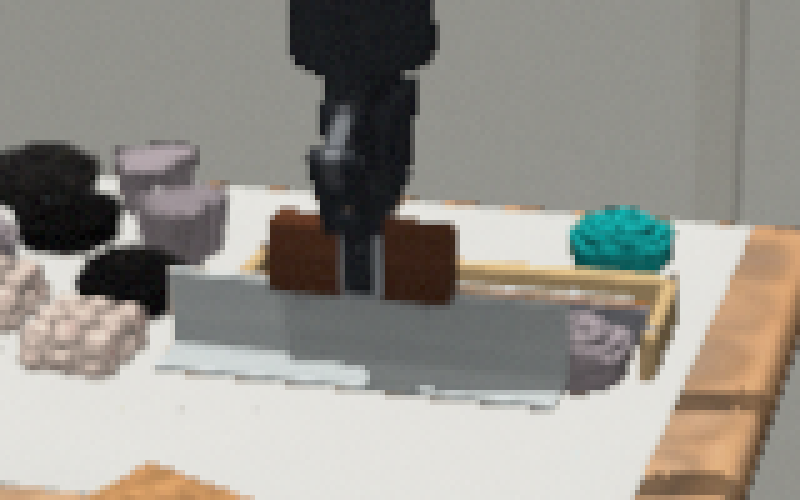

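The three soaps stand in the pen at (97,95), (123,215) and (140,290). I'll check their coordinates while moving back over the mat.

Request:
arm_command --plan '[{"translation":[2.4,0.3,0],"twist":0.1,"gripper":0},{"translation":[4.8,0.6,0.2],"twist":0.2,"gripper":0},{"translation":[7.2,0.9,0.4],"twist":0.3,"gripper":0},{"translation":[9.6,1.2,0.6],"twist":0.407,"gripper":0},{"translation":[11.6,1.4,0.6],"twist":0.407,"gripper":0}]'

```text
clock: 12.35
eef_pos: [473.4, 360.8, 100.8]
tcp_rot: [-3.132, 0.001, 1.42]
contact_force: [0.2, 0.1, -2.7]
opening: 0.248
```

Request:
arm_command --plan '[{"translation":[0,0,0],"twist":0,"gripper":0},{"translation":[0,0,0],"twist":0,"gripper":0},{"translation":[0,0,0],"twist":0,"gripper":0},{"translation":[0,0,0],"twist":0,"gripper":0},{"translation":[0,0,0],"twist":0,"gripper":0}]'

```text
clock: 12.77
eef_pos: [473.5, 359.6, 100.5]
tcp_rot: [-3.132, 0.002, 1.419]
contact_force: [-0.0, -0.0, -2.8]
opening: 0.249
```

```bash
python3 -c "
from h import *
st();mv(475,364.5,51.5,81.8)
t=grab_frame('top');cv2.imwrite('pics/top11.png',t[110:270,190:450].repeat(3,0).repeat(3,1))
m=camera_model('top')
h=cv2.cvtColor(t,cv2.COLOR_BGR2HSV).astype(int);H,S,V=h[...,0],h[...,1],h[...,2]
k=((S>11)&(S<80)&((H>150)|(H<10))&(V>60)&(V<215));k[:,:335]=0;k[:140]=0;k[240:]=0;k[:,395:]=0
for _,s,c,_m in comps(k,100): print(s,c.round(1),pen(onz(m,*c,20)).round(1))
cv2.imwrite('pics/scene11.png',grab_frame('scene')[130:300,220:420].repeat(3,0).repeat(3,1))
"
```

```text
t 12.77 tcp pen [  9.4 293.4] z 100.5 yawrel -24.14 Fpen x -0.0 y -0.0 z -2.8 tq [0.01 0.04 0.02]
clock 12.77 pos [473.5 359.6 100.5] yaw 81.31 F [-0.  -0.  -2.8] op 0.249
MOVE cm [0.51 0.12 4.9 ] twist -0.008
[340 153  33  49 958] [355.5 176.9] [39.1 28.1]
[356 208  26  25 500] [368.2 220.3] [-83.6  28.1]
```

View pics/top11.png

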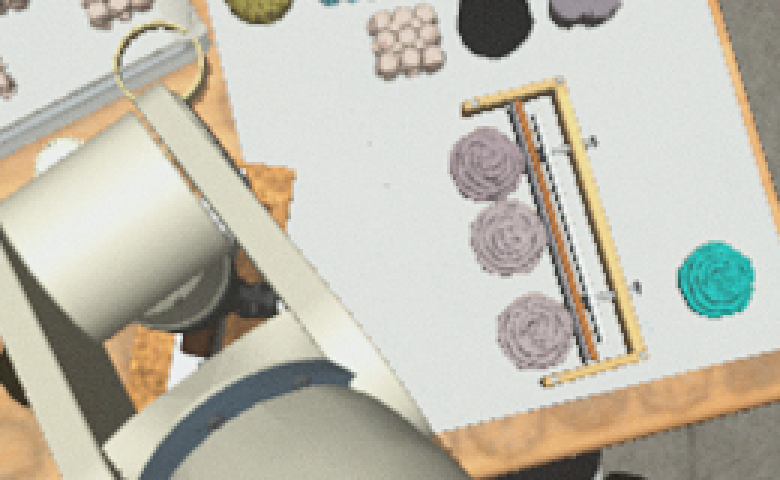

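View pics/scene11.png

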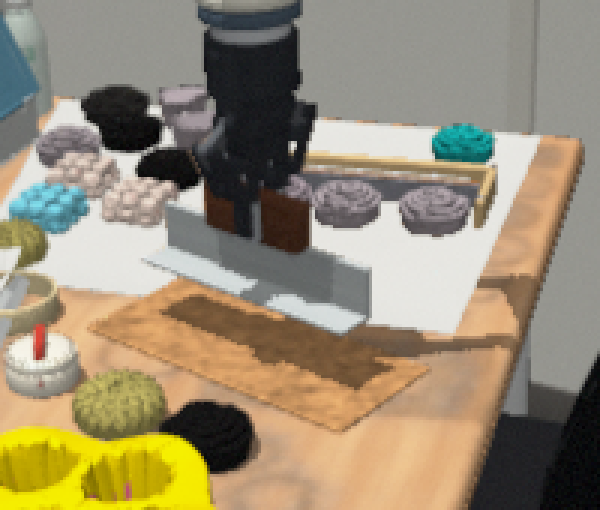

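The soaps are at pen y≈28 mm and x≈75, 2, −84, all inside limits. Setting the straightedge down.

Request:
arm_command --plan '[{"translation":[0.5,0.1,1],"twist":-0.008,"gripper":0},{"translation":[0.5,0.1,2.5],"twist":-0.008,"gripper":0},{"translation":[0.5,0.1,4],"twist":-0.008,"gripper":0},{"translation":[0.5,0.1,4.7],"twist":-0.008,"gripper":0},{"translation":[0.5,0.1,4.7],"twist":-0.008,"gripper":0}]'

```text
clock: 13.28
eef_pos: [473.9, 363.9, 51.6]
tcp_rot: [-3.13, 0.003, 1.427]
contact_force: [-0.1, -0.5, -3.1]
opening: 0.248
```

```bash
python3 -c "
from h import *
mv(475,364.5,50.3,81.8);st()"
```

```text
clock 13.28 pos [473.9 363.9  51.6] yaw 81.78 F [-0.1 -0.5 -3.1] op 0.248
MOVE cm [0.07 0.1  0.13] twist -0.000
t 13.28 tcp pen [ 10.9 297.5] z 51.6 yawrel -23.67 Fpen x -0.3 y -0.4 z -3.1 tq [0.04 0.01 0.01]
```

Request:
arm_command --plan '[{"translation":[0,0,0.04],"twist":0,"gripper":0},{"translation":[0,0,0.08],"twist":0,"gripper":0},{"translation":[0,0,0.12],"twist":0,"gripper":0},{"translation":[0,0,0.15],"twist":0,"gripper":0},{"translation":[0,0,0.15],"twist":0,"gripper":0}]'

```text
clock: 13.7
eef_pos: [474.2, 364.2, 50.7]
tcp_rot: [-3.131, 0.003, 1.427]
contact_force: [-0.3, 0.9, -2.9]
opening: 0.246
```

```bash
python3 -c "
from h import *
st()"
```

```text
t 13.70 tcp pen [ 11.3 297.6] z 50.7 yawrel -23.67 Fpen x -0.1 y 1.0 z -2.9 tq [ 0.06  0.02 -0.05]
```

Request:
arm_command --plan '[{"translation":[0,0,0.04],"twist":0,"gripper":0},{"translation":[0,0,0.08],"twist":0,"gripper":0},{"translation":[0,0,0.12],"twist":0,"gripper":0},{"translation":[0,0,0.12],"twist":0,"gripper":0},{"translation":[0,0,0.12],"twist":0,"gripper":0}]'

```text
clock: 14.12
eef_pos: [474.5, 364.4, 49.9]
tcp_rot: [-3.131, 0.002, 1.427]
contact_force: [0.9, -0.8, 1.6]
opening: 0.247
```

```bash
python3 -c "
from h import *
st()"
```

```text
t 14.12 tcp pen [ 11.7 297.7] z 49.9 yawrel -23.66 Fpen x 0.6 y -1.0 z 1.6 tq [-0.15  0.22  0.05]
```

It has touched down. Releasing and rising straight up.

Request:
arm_command --plan '[{"translation":[0,0,0],"twist":0,"gripper":0.35},{"translation":[0,0,0],"twist":0,"gripper":0.6},{"translation":[0,0,0],"twist":0,"gripper":0.8},{"translation":[0,0,0],"twist":0,"gripper":0.9},{"translation":[0,0,0],"twist":0,"gripper":0.9}]'

```text
clock: 14.53
eef_pos: [474.5, 364.3, 49.8]
tcp_rot: [-3.131, 0.002, 1.427]
contact_force: [-0.2, 0.4, 0.3]
opening: 0.894
```

Request:
arm_command --plan '[{"translation":[0,0,-1],"twist":0,"gripper":0.9},{"translation":[0,0,-3],"twist":0,"gripper":0.9},{"translation":[0,0,-6],"twist":0,"gripper":0.9},{"translation":[0,0,-9],"twist":0,"gripper":0.9},{"translation":[0,0,-12],"twist":0,"gripper":0.9}]'

```text
clock: 14.95
eef_pos: [475.5, 364.2, 171.6]
tcp_rot: [-3.131, 0.003, 1.427]
contact_force: [0.4, 0.4, 0.4]
opening: 0.9
```

Request:
arm_command --plan '[{"translation":[0,-4,-3],"twist":0,"gripper":0.9},{"translation":[0,-8,-4],"twist":0,"gripper":0.9},{"translation":[3,-12,-4],"twist":0,"gripper":0.9},{"translation":[6,-15,-4],"twist":0,"gripper":0.9},{"translation":[8,-17,-4],"twist":0,"gripper":0.9}]'

```text
clock: 15.37
eef_pos: [319.0, 466.8, 215.1]
tcp_rot: [-3.132, 0.001, 1.426]
contact_force: [1.2, 0.9, 0.6]
opening: 0.903
```

```bash
python3 -c "
from h import *
st()
t=grab_frame('top');cv2.imwrite('pics/top12.png',t[110:270,190:450].repeat(3,0).repeat(3,1))
cv2.imwrite('pics/scene12.png',grab_frame('scene')[140:290,220:420].repeat(4,0).repeat(4,1))
m=camera_model('top')
h=cv2.cvtColor(t,cv2.COLOR_BGR2HSV).astype(int)
k=((h[...,0]<12)|(h[...,0]>174))&(h[...,1]>90)&(h[...,2]<150);k[:,:235]=0;k[:,295:]=0;k[:170]=0;k[245:]=0
c=max(comps(k,20),key=lambda a:a[1][4]);print(c[1],c[2]);r=cv2.minAreaRect(np.argwhere(c[3])[:,::-1].astype(np.float32))
for p in cv2.boxPoints(r): print(onz(m,*p,86).round(1))
S=[(x,h) for x in ()]
"
```

```text
t 15.37 tcp pen [-111.   437.8] z 215.1 yawrel -23.72 Fpen x 1.4 y 0.6 z 0.6 tq [-0.01 -0.04 -0.04]
[252 190  14  39 292] [258.67465753 208.90068493]
[431.4 379.9  86. ]
[527.4 368.2  86. ]
[524.3 346.8  86. ]
[428.4 358.7  86. ]
```

View pics/top12.png

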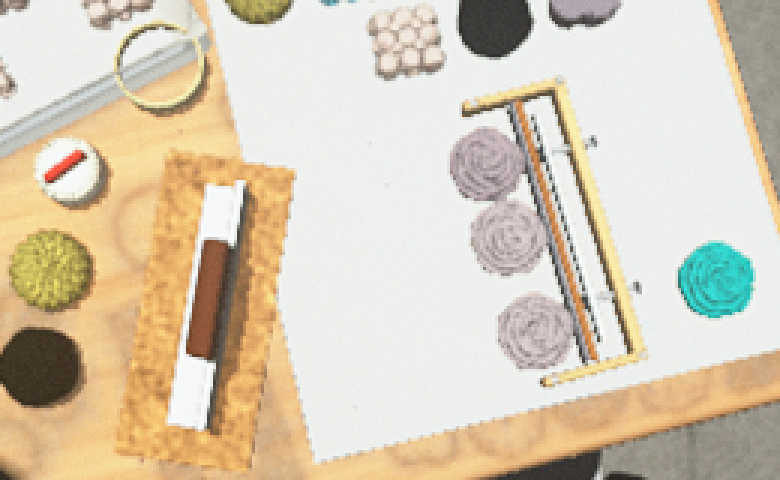

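View pics/scene12.png

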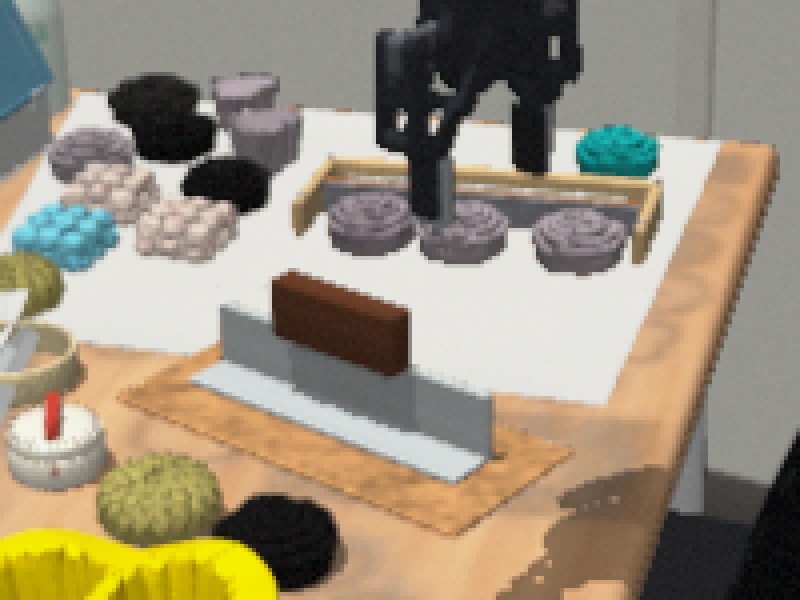

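The straightedge is upright on the mat with the handle at about (478,363), turned about 7° against the mat's 8.4°. I'll let the arm settle and check each soap before hand-in.

Request:
arm_command --plan '[{"translation":[0,0,0],"twist":0,"gripper":0.9},{"translation":[0,0,0],"twist":0,"gripper":0.9},{"translation":[0,0,0],"twist":0,"gripper":0.9},{"translation":[0,0,0],"twist":0,"gripper":0.9},{"translation":[0,0,0],"twist":0,"gripper":0.9}]'

```text
clock: 15.88
eef_pos: [317.9, 469.4, 214.7]
tcp_rot: [-3.131, -0.0, 1.43]
contact_force: [-1.1, -1.5, 0.4]
opening: 0.901
```

```bash
python3 -c "
from h import *
m=camera_model('top')
for n,p in dict(A=(486,163),B=(508,237),C=(535,330)).items(): print(n,pen(onz(m,190+p[0]/3,110+p[1]/3,20)).round(1))
a=cv2.imread('pics/top0.png');b=grab_frame('top')
print('bystander diff',[float(cv2.absdiff(a,b)[y-14:y+14,x-14:x+14].mean()) for x,y in((207,199),(203,232),(212,167))])
st()
from rig import job
print(job.sign_off())"
```

```text
A [75.3 27.5]
B [ 4.3 27.2]
C [-83.1  27.5]
bystander diff [4.750850340136054, 3.435374149659864, 4.119472789115647]
t 15.93 tcp pen [-111.4  440.7] z 214.6 yawrel -23.51 Fpen x 0.8 y 0.8 z 0.0 tq [ 0.01 -0.03  0.  ]
the job is handed in; nothing more can be done
None
```

I gripped the straightedge by its handle and swept the three grey-mauve soaps into one line against its face. I then pushed them as one group into the pen, felt the stop at pen y of about −10 mm and held about 10 N for roughly 1 s. Readings during the hold were 9.7 to 11.1 N, so well under 20 N. The straightedge went back on its cork mat and I handed the job in at 15.9 s. The sign-off reports no verdict.

**Last checks**
- **Soaps:** in pen coordinates they stand at about (75, 27.5), (4, 27) and (−83, 27.5) mm, within limits, and look flat.
- **Straightedge:** upright on the mat, centred within about 5 mm and turned about 1.5° to it.
- **Bystanders:** the olive soap, black soap and timer show no visible change from the first picture.
- **Disagreement:** one wrist-view reading of the pen tips was up to 19 mm off. I had picked the bottom of the wall instead of the top, and the overlay then matched the top view.
- **Not seen directly:** soap_a was mostly hidden behind the gripper while it was in line and during the press. I only confirmed it afterwards, once it was in the pen.

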